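# Lift the retaining bar off the circuit board

## Robot

A 6-joint arm with a two-finger parallel gripper is mounted at the origin on a cart in front of the work surface, level with it; the furniture and walls round the work are solid. World frame = base frame: x ahead of the robot, y to its left, z up, the work surface at z = 0. Lengths are in m, angles in rad, forces in N, time in s.
With the tool pointing down it reaches from about 0.35 to 0.775 m from the base axis. Payload 7.3 kg.
Tool frame: the origin (TCP) lies on the centre line of the jaws, within the pads' length; the fingertips stand 17 mm ahead of it and the grasp point (between the pads) lies 2 mm behind it; z points along the fingers, y is the direction in which the jaws open and shut (so a half turn about z gives the same grasp; the last joint's range is limited). The gripper opens to 92 mm and grips with 3 to 60 N. Pads are 19 mm wide; open, the fingers measure 130 mm over their backs; the gripper's body (75 mm by 190 mm) begins 47 mm behind the grasp point.
Start: joints at [-1.249, 0.342, 1.524, -0, 1.275, -0.146], TCP at [0.237, -0.469, 0.244] pointing down, gripper open.
Joint ranges: [-2.53, 2.53], [-0.77, 2.02], [0.04, 2.7], [-1, 4.14], [0.28, 2.66], [-3.11, 3.11]. Speed limits (rad/s): [2.57, 2.57, 3.14, 3.14, 3.14, 3.14].

## Interface

Orientations are given as [roll, pitch, yaw] about the fixed x, y, z axes, in that order (R = Rz(yaw) Ry(pitch) Rx(roll)).
In Python, from rig import robot gives the robot as it stands.
- The arm moves only by the tool send_rows, never from a script. Its arguments are lists of equal length, an entry for each row: "linear": the shift along the tool's x, y, z in mm, a list of three; "roll": the turn about the tool's z in rad. A call has 1 to 12 rows; each row shifts and turns the commanded pose from where the row before left it, along the tool's axes as they then stand; what a row does not reach is not made up. A row lasts 1/8 s, in which the tool goes at most 62.5 mm and 10.7 degrees, less where a joint would pass 70% of its speed; a pose out of reach is approached as far as the arm can. A call is refused whole if a number of a shift passes 62.5 or a number of a turn 0.188, either way. A call with a gripper value outside its range is refused whole. "jaw" is the closure, from 0 (fully open) to 1 (shut), set as the call begins (left out, the last holds). The fingers move at their own pace and stop on an object; "squeeze" is the grip in N (left out, the last holds). Time passes only in rows, so rows that do not move let the fingers close. It gives the time, the measured TCP pose, the force and the opening at its end, in the units of the state.
- robot.observe(): the state, without advancing time (a new reading comes with each control period).
- robot.get_image(name): name is "side" or "top" or "wrist"; returns a dict with "pixels" (480x640x3 uint8, blue, green, red), "fovy" (degrees; the focal length in pixels is half the picture's height over the tangent of half this angle, whatever the lens; pixels are square), "cx", "cy" (the principal point, pixels), "k1" (the pictures are not rectified: a ray, as slopes to the right and down, at radius r is drawn at 1 + k1 r^2 times it, then the intrinsics apply), "extrinsics" (4x4, takes a point from camera to world coordinates); the wrist camera has in their place "tool_from_camera" (4x4, takes a point from camera to tool coordinates, whose origin is the TCP and whose axes are the flange's). Camera axes: x right, y up, looking along -z (the intrinsics and any distortion apply to the point x, -y, -z); pixel columns grow to the right and rows downward; lengths in m; the calibration is good to about 2 mm. A picture is of the moment at which its call begins: read the wrist's pose just before it. There is no depth.
- robot.hand_in(): hands the job in, once; it reports no verdict.
The state is a dict: "clock": time; "joints": joint angles; "joint_vel": joint speeds; "tau": joint torques, N m; "ee_pos": TCP position; "orientation": TCP orientation; "wrist_force": force on the tool from outside, world axes, zero at the start; "moment": the same for the moment, N m; "opening": finger opening in m.
Only numpy, scipy, OpenCV 4.12 (cv2) and the standard library are available. Lean on these libraries where they do the work, as an engineer would, in place of code of your own. Each camera call takes 0.05 s, during which the arm holds its last target.

## Task

Two steel retaining bars lie in the U brackets of the double holding fixture: one over the green circuit board, one over the small black connector box. Take the bar that is over the circuit board by its grip, lift it straight up so that both ends leave their brackets together, and lay it down gently, level and grip up, flat on the floor of the long empty grey tray, lengthwise. Keep the bar level all the way, and leave the board and the other bar where they are.

Things in the scene. Friction and masses are not known exactly. Their poses are not given: they have to be found in the camera images.
- bar_board: bar over the green circuit board: dark steel, 150 mm long (y), 16 wide (x), 16 high; on the middle of its top a black block grip 46 long (y), 16 wide (x), 30 high (46 mm high in all). Loose, 0.18 kg. Origin: centre of its underside, z up. At the start it rests level, underside 34 mm above the worktop, in two U brackets whose cheeks end 22 mm above its underside; slots leave 3 mm each side
- bar_box: identical bar in the fixture's other bay, parallel, 70 mm away across the bars, over a black connector box (39 x 55 x 24 mm). Same origin. It stays. The fixture is fixed: grey base plate 140 x 160 x 8 mm, bars along its 160 mm side, aluminium U brackets 14 mm thick (along the bar), 38 mm wide, 61 mm either side of the middle of each bar
- circuit_board: green circuit board with components, 60 x 100 x 18 mm, loose on the fixture's base plate under the bar to be lifted, its top 8 mm below the bar. Origin at the centre of its underside, which is 8 mm above the worktop. It stays where it is
- bar_tray: long shallow empty grey tray, fixed, nearer the robot than the fixture, its length about across the bars: outside 88 (x) x 188 (y) x 14 mm, inside 80 x 180. Origin: centre of its underside, z up; inner floor 4 mm above it. Obstacles: a magnifier lamp on its left at the worktop's front edge (x 0.25, y 0.12 m), its arm reaching over to x 0.6, y 0.27, up to 0.39 m high; another lamp on the right

How it is judged:
On the way:
1. the bar from over the circuit board is lifted level, both ends clear above their brackets (height (world z) of bar_board above 0.068 m and angle between bar_board's own y axis and vertical between 1.396 and 1.745 rad), for 0.1 s.
At the end, for the whole second after the job is handed in: The bar from over the circuit board lies released and at rest on the tray's floor, whole length inside the tray walls (underside within 3 mm of the floor), grip up within 10 degrees; the circuit board and the other bar are within 15 mm of where they were (x of bar_board in the frame of bar_tray between -0.035 and 0.035 m and y of bar_board in the frame of bar_tray between -0.025 and 0.025 m and z of bar_board in the frame of bar_tray below 0.007 m and angle between bar_board's own z axis and vertical below 0.17 rad and linear speed of bar_board below 0.02 m/s and distance of each of circuit_board, bar_box from where it was at the start of the episode below 0.015 m); the robot touches nothing.
It fails at once if the bar is tipped more than 17 degrees off level along its length (one end out before the other) (angle between bar_board's own y axis and vertical below 1.271 rad or angle between bar_board's own y axis and vertical above 1.871 rad).
It fails at once if the circuit board is shifted more than 15 mm (distance of circuit_board from where it was at the start of the episode above 0.015 m).
It fails at once if the other bar is shifted more than 15 mm (distance of bar_box from where it was at the start of the episode above 0.015 m).
It fails at once if the bar is dropped into the tray (faster than 0.7 m/s just above its floor) (horizontal distance between bar_board and bar_tray below 0.06 m and height (world z) of bar_board below 0.05 m and linear speed of bar_board above 0.7 m/s).
It also fails if it takes over 48 s, if anything falls off the work surface, if the arm or the gripper's body presses on something with over 40 N, if the wrist force passes 120 N, or if a joint passes its speed limit or range.

## Working session

There is one attempt and no reset: what is moved stays moved. The work goes in short steps, Python scripts to look and compute and a tool call to move; the robot and the scene stay as the last step left them, time stands still between calls to the robot, and variables do not carry over. Pictures are saved under pics/ and viewed, and the job is handed in when it is done.

Besides the shell and the picture viewer there is one more tool, called after ">>>" as a command line: name --pt "numbers of a row" for each row, then --argument value for the rest. send_rows: Moves the arm, as the interface text tells. Its arguments: {"type":"object","properties":{"linear":{"type":"array"},"roll":{"type":"array"},"jaw":{"type":"number"},"squeeze":{"type":"number"}},"required":["linear","roll"]}

```bash
ls; mkdir -p pics
python3 - <<'E'
from rig import robot
import cv2,json
s=robot.observe();print(s)
for n in ["side","top","wrist"]:
    r=robot.get_image(n);cv2.imwrite(f"pics/{n}0.png",r["pixels"])
    print(n,{k:v for k,v in r.items() if k!="pixels"})
print(robot.observe()["clock"])
E
```

```text
pics
{'clock': 0.0, 'joints': array([-1.24900342e+00,  3.42712078e-01,  1.52499506e+00, -1.61481552e-05,
        1.27533682e+00, -1.46001134e-01]), 'joint_vel': array([-8.45835758e-04, -3.00749820e-04, -4.01471246e-05,  2.16234253e-04,
        1.52192653e-03,  7.83372282e-04]), 'tau': array([ 1.00756413e-03, -4.30962503e+01, -2.43911755e+01,  6.97079091e-02,
        6.58789580e-02, -3.64709867e-04]), 'ee_pos': array([ 0.23663411, -0.46824951,  0.24305811]), 'orientation': array([-3.14015455e+00, -1.95861554e-04,  4.67798614e-01]), 'wrist_force': array([0.4599203 , 0.93065034, 0.09042711]), 'moment': array([ 0.04804039,  0.01624302, -0.02603359]), 'opening': 0.09193613590951981}
side {'fovy': 46.090049636671466, 'cx': 311.699072348976, 'cy': 234.58868198700762, 'k1': 0.05606153590353992, 'extrinsics': array([[-0.92031894,  0.2351397 , -0.31260577,  0.30416808],
       [-0.39113529, -0.56363935,  0.72754647,  0.62218165],
       [-0.00512186,  0.79184594,  0.61069941,  0.56758479],
       [ 0.        ,  0.        ,  0.        ,  1.        ]])}
top {'fovy': 57.53118579901082, 'cx': 324.
[... 204 characters left out ...]
9e-02, -4.18696098e-03,
         1.77626385e-04],
       [ 5.31861811e-03,  2.02266640e-01,  9.79316046e-01,
         8.96927441e-01],
       [ 0.00000000e+00,  0.00000000e+00,  0.00000000e+00,
         1.00000000e+00]])}
wrist {'fovy': 64.90658865320621, 'cx': 316.078286000791, 'cy': 239.18690953146387, 'k1': 0.003301418682698382, 'tool_from_camera': array([[-7.97367197e-04,  9.62320972e-01,  2.71914895e-01,
         7.19871774e-02],
       [ 9.99999579e-01,  8.90964252e-04, -2.20755557e-04,
         4.66939403e-04],
       [-4.54704153e-04,  2.71914605e-01, -9.62321277e-01,
        -1.41585767e-01],
       [ 0.00000000e+00,  0.00000000e+00,  0.00000000e+00,
         1.00000000e+00]])}
0.15
```

View pics/side0.png

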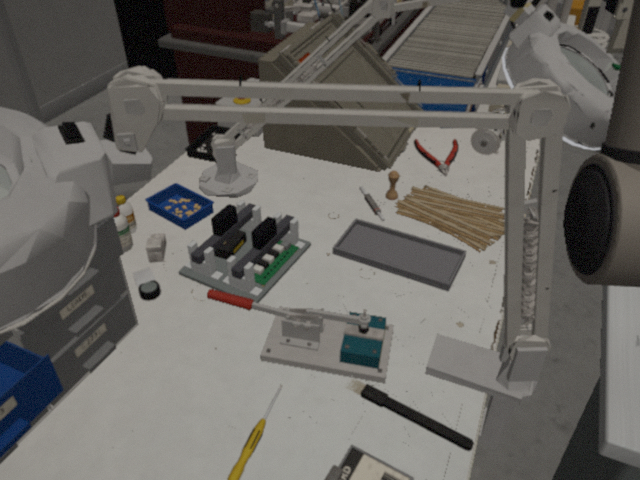

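View pics/top0.png

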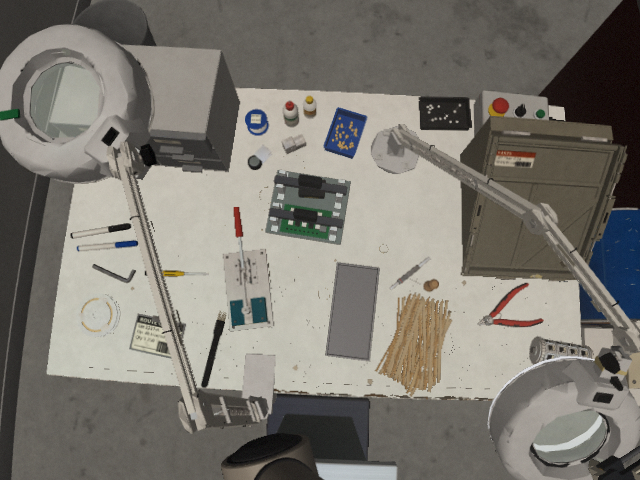

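View pics/wrist0.png

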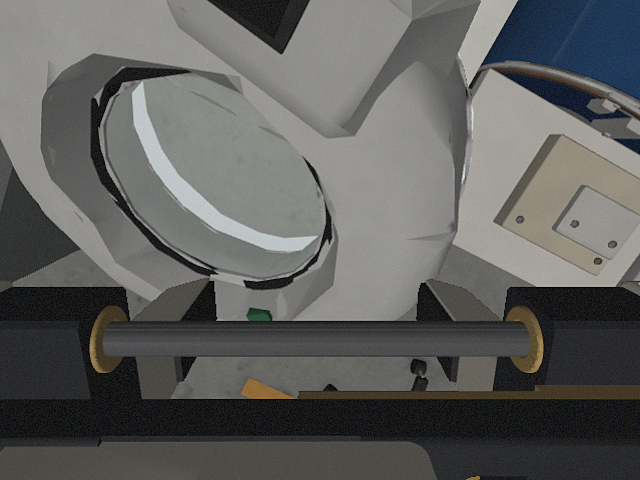

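The board's bar is the nearer one: grip around (307,214) in the top view and (265,232) in the side view. The tray is at about (353,311) in the top view. The right lamp sits just under the gripper. Next I'll zoom in.

```bash
cat > h.py <<'E'
import numpy as np,cv2
from rig import robot
from scipy.optimize import least_squares
from scipy.spatial.transform import Rotation as Ro
C={}
def cam(n):
    s=robot.observe(); r=robot.get_image(n)
    if n=="wrist":
        T=np.eye(4);T[:3,:3]=Ro.from_euler('xyz',s["orientation"]).as_matrix();T[:3,3]=s["ee_pos"]
        r["extrinsics"]=T@r["tool_from_camera"]
    return r
def proj(r,P):
    P=np.atleast_2d(P);E=np.linalg.inv(r["extrinsics"]);q=P@E[:3,:3].T+E[:3,3]
    f=240/np.tan(np.radians(r["fovy"])/2)
    K=np.array([[f,0,r["cx"]],[0,f,r["cy"]],[0,0,1]])
    q=q*[1,-1,-1]
    return cv2.projectPoints(q.reshape(-1,1,3),np.zeros(3),np.zeros(3),K,np.array([r["k1"],0,0,0.]))[0].reshape(-1,2)
def onz(r,uv,z):
    f=240/np.tan(np.radians(r["fovy"])/2);K=np.array([[f,0,r["cx"]],[0,f,r["cy"]],[0,0,1]])
    n=cv2.undistortPoints(np.array(uv,float).reshape(-1,1,2),K,np.array([r["k1"],0,0,0.])).reshape(-1,2)
    d=np.c_[n[:,0],-n[:,1],-np.ones(len(n))]@r["extrinsics"][:3,:3].T;o=r["extrinsics"][:3,3]
    return o+d*((z-o[2])/d[:,2])[:,None]
def tri(rs,uvs):
    return least_squares(lambda p:np.concatenate([(proj(r,p)[0]-u) for r,u in zip(rs,uvs)]),[.5,0,.05])
def boxpts(c,yaw,sx,sy,z0,z1):
    a=np.array([[x,y] for x,y in [(-1,-1),(1,-1),(1,1),(-1,1)]])*[sx/2,sy/2]
    R=np.array([[np.cos(yaw),-np.sin(yaw)],[np.sin(yaw),np.cos(yaw)]]);a=a@R.T+c
    return np.r_[np.c_[a,np.full(4,z0)],np.c_[a,np.full(4,z1)]]
def crop(im,x0,y0,w,h,k,name):
    cv2.imwrite(name,cv2.resize(im[y0:y0+h,x0:x0+w],None,fx=k,fy=k,interpolation=cv2.INTER_CUBIC))
E
python3 - <<'E'
import cv2;from h import crop
crop(cv2.imread("pics/top0.png"),255,160,110,90,7,"pics/tc.png")
crop(cv2.imread("pics/side0.png"),170,195,150,110,5,"pics/sc.png")
E
```

```text
(no output)
```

View pics/tc.png

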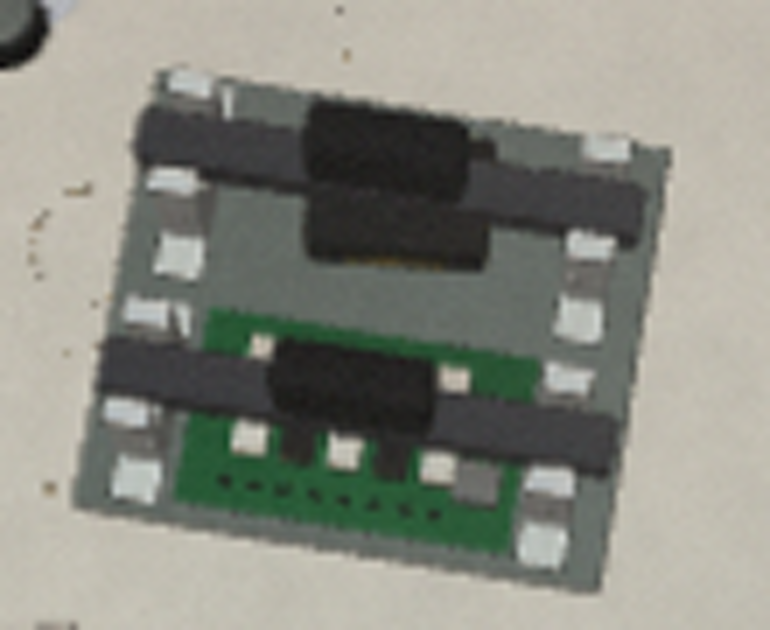

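View pics/sc.png

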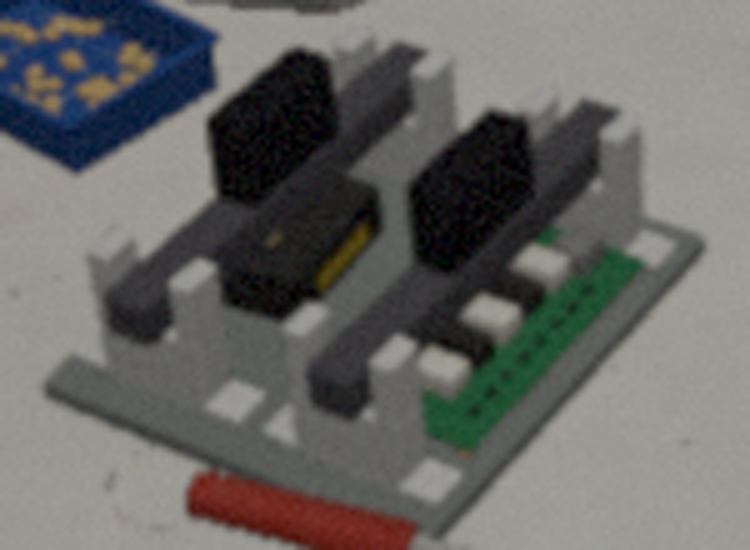

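```bash
python3 - <<'E'
import cv2;from h import crop
crop(cv2.imread("pics/top0.png"),315,255,75,115,5,"pics/tt.png")
crop(cv2.imread("pics/side0.png"),325,210,150,85,5,"pics/st.png")
E
python3 - <<'E'
from h import *
t=cam("top");s=cam("side")
o=lambda L,x0,y0,k:[((x+.5)/k-.5+x0,(y+.5)/k-.5+y0) for x,y in L]
pl=o([(160,72),(672,150),(600,592),(75,507)],255,160,7)
P=onz(t,pl,.008);print(P.round(4)); print([np.linalg.norm(P[i]-P[(i+1)%4]).round(4) for i in range(4)])
bt=o([(103,340),(624,426)],255,160,7)
# bar far-top edge ends (top), side same corners: near end far... 
print("bartop far edge",onz(t,bt,.05).round(4))
g=o([(280,338),(440,354),(436,395),(268,380)],255,160,7)
print("grip top",onz(t,g,.08).round(4), onz(t,g,.08).mean(0))
gs=o([(490,110),(528,122),(412,185)],170,195,5)
print("grip side top corners",onz(s,gs,.08).round(4))
# two-view: far-right(y-) end grip
E
```

```text
[[ 0.7394  0.1123  0.008 ]
 [ 0.7216 -0.0458  0.008 ]
 [ 0.5832 -0.0291  0.008 ]
 [ 0.6015  0.1281  0.008 ]]
[np.float64(0.1591), np.float64(0.1395), np.float64(0.1582), np.float64(0.1388)]
bartop far edge [[ 0.6418  0.1176  0.05  ]
 [ 0.6235 -0.0327  0.05  ]]
grip top [[0.6365 0.0645 0.08  ]
 [0.634  0.02   0.08  ]
 [0.6222 0.0206 0.08  ]
 [0.6243 0.0671 0.08  ]] [0.62925644 0.04303901 0.08      ]
grip side top corners [[0.6309 0.0263 0.08  ]
 [0.6179 0.0274 0.08  ]
 [0.635  0.0676 0.08  ]]
```

View pics/tt.png

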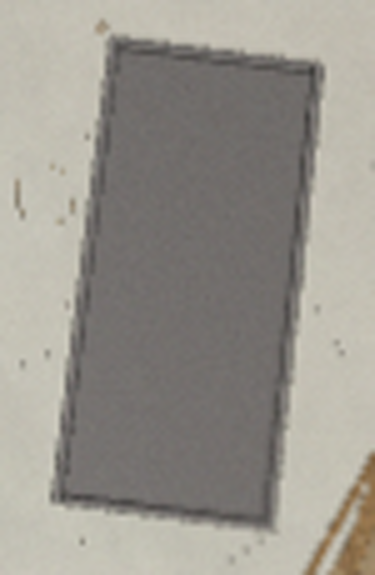

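View pics/st.png

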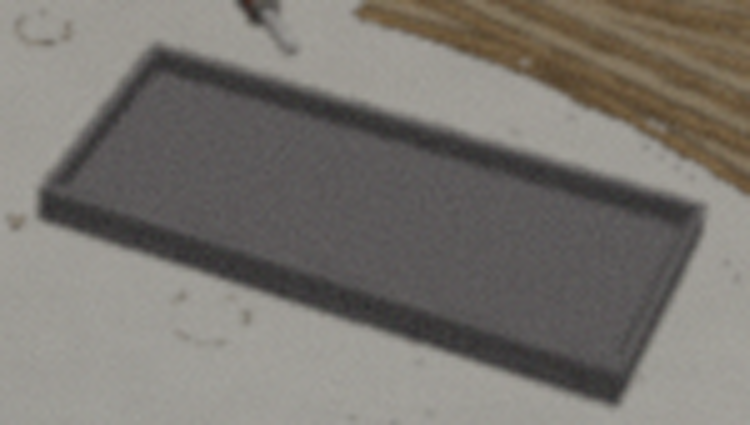

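Tray rim corners in the crops: top (110,38), (322,66), (273,528), (52,500); side (155,45), (705,207), (42,190). Next I'll fit poses from both views.

```bash
cat > f.py <<'E'
from h import *
t=cam("top");s=cam("side")
o=lambda L,x0,y0,k:np.array([((x+.5)/k-.5+x0,(y+.5)/k-.5+y0) for x,y in L])
def fit(sx,sy,z0,z1,obs,p0,freez=False):
    # obs: list of (cam, idx list, uv)
    def f(p):
        B=boxpts(p[:2],p[2],sx,sy,z0,z1)+[0,0,p[3] if freez else 0]
        return np.concatenate([(proj(c,B[i])-uv).ravel() for c,i,uv in obs])
    r=least_squares(f,p0);print(r.x.round(4),"rms px",np.sqrt(np.mean(r.fun**2)).round(2));return r
# box idx top: 4:(-,-) 5:(+,-) 6:(+,+) 7:(-,+)
print("plate"); tp=o([(160,72),(672,150),(600,592),(75,507)],255,160,7); ip=[6,5,4,7]
fit(.14,.16,0,.008,[(t,ip,tp)],[.66,.04,-.11,0])
sp=o([(47,384),(705,240),(432,522)],170,195,5)
fit(.14,.16,0,.008,[(s,[6,4,7],sp)],[.66,.04,-.11,0])
fit(.14,.16,0,.008,[(t,ip,tp),(s,[6,4,7],sp)],[.66,.04,-.11,0],True)
print("grip (z of top free, nominal .08)")
g=o([(280,338),(440,354),(436,395),(268,380)],255,160,7); gs=o([(490,110),(528,122),(412,185)],170,195,5)
fit(.016,.046,.05,.08,[(t,[6,5,4,7],g)],[.63,.04,-.11,0])
fit(.016,.046,.05,.08,[(t,[6,5,4,7],g),(s,[5,4,6],gs)],[.63,.04,-.11,0],True)
print("tray rim"); tt=o([(110,38),(322,66),(273,528),(52,500)],315,255,5); st=o([(155,45),(705,207),(42,190)],325,210,5)
i=[5,4,7,6]  # placeholder order: long axis ~x
# tray y = long axis along +-world x ; take yaw ~ -pi/2-.1: tray +y -> +x?
y0=-np.pi/2-.1
for q in [y0]:
    B=boxpts([.44,-.05],q,.088,.188,0,.014)[4:]
    def order(c,uv): return [4+int(np.argmin(np.linalg.norm(proj(c,B)-u,axis=1))) for u in uv]
    it,is_=order(t,tt),order(s,st);print(it,is_)
    fit(.088,.188,0,.014,[(t,it,tt)],[.44,-.05,q,0]);
    fit(.088,.188,0,.014,[(s,is_,st)],[.44,-.05,q,0]);
    fit(.088,.188,0,.014,[(t,it,tt),(s,is_,st)],[.44,-.05,q,0],True)
E
python3 f.py
```

```text
plate
[ 0.6615  0.0414 -0.1153  0.    ] rms px 0.28
[ 0.6634  0.041  -0.105   0.    ] rms px 1.7
[ 0.6626  0.0411 -0.1119 -0.0007] rms px 1.18
grip (z of top free, nominal .08)
[ 0.6293  0.043  -0.0568  0.    ] rms px 0.75
[ 0.6295  0.0429 -0.0596 -0.0045] rms px 0.88
tray rim
[7, 6, 5, 4] [6, 5, 7]
[ 0.4481 -0.0589 -1.6518  0.    ] rms px 0.48
[ 0.4481 -0.0551 -1.6514  0.    ] rms px 0.76
[ 0.4487 -0.0594 -1.6513 -0.0039] rms px 0.44
```

Both estimates put the bar at about (0.628, 0.044) with yaw -0.112, and the tray at about (0.448, -0.058) with its long axis at -0.08 rad. First move: up and away from the right lamp, then towards the fixture.

>>> send_rows --pt "20 -20 -20" --pt "33 -30 -20" --pt "33 -30 -20" --pt "33 -30 0" --pt "36 -17 0" --pt "36 -17 0" --pt "36 -17 3" --pt "36 -17 3" --pt "36 -17 3" --pt "36 -17 3" --pt "36 -17 3" --pt "36 -17 3" --roll '[0,0,0,0,0,0,0,0,0,0,0,0]'

```text
clock: 1.85
ee_pos: [0.4898, -0.0643, 0.2856]
orientation: [3.141, -0.0, 0.468]
wrist_force: [-0.7, -0.1, -0.2]
opening: 0.0919
```

>>> send_rows --pt "35 -8 10" --pt "35 -8 10" --pt "35 -8 10" --pt "35 -8 10" --pt "35 -8 10" --pt "0 0 0" --pt "0 0 0" --pt "0 0 0" --pt "0 0 0" --pt "0 0 0" --pt "0 0 0" --pt "0 0 0" --roll '[0,0,0,0,0,-0.165,-0.165,-0.165,-0.165,-0.165,-0.165,0]'

```text
clock: 3.35
ee_pos: [0.6272, 0.0491, 0.2356]
orientation: [-3.141, 0.0, 1.456]
wrist_force: [0.2, -0.6, 0.1]
opening: 0.0917
```

Run:
```python
from h import *
import pickle
w=cam("wrist");pickle.dump(w,open("w1.pkl","wb"));cv2.imwrite("pics/w1.png",w["pixels"])
s=robot.observe();print(s["ee_pos"],s["orientation"],s["clock"])
```

```text
[0.6272445  0.04911385 0.23561073] [-3.14146975e+00  7.18982529e-05  1.45436793e+00] 3.4
```

View pics/w1.png

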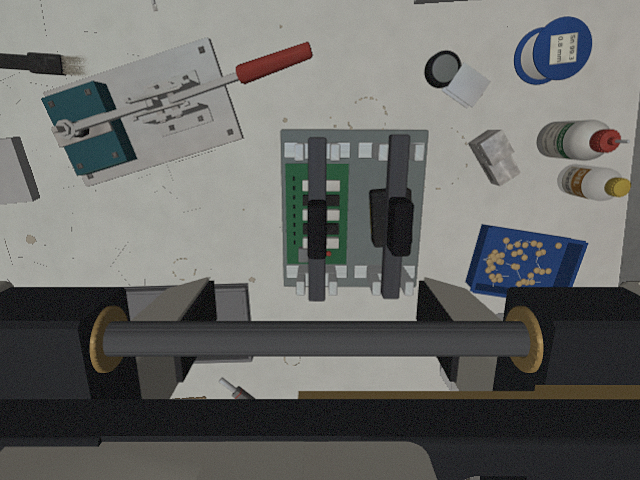

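The bar over the board runs from about (316,138) to (316,300), with its grip at (317,229). A second bar runs parallel at about (398,216). I'll zoom for the corners.

Run:
```python
from h import *
crop(cv2.imread("pics/w1.png"),270,125,110,185,4,"pics/w1c.png")
crop(cv2.imread("pics/w1.png"),295,190,45,120,5,"pics/w1d.png")
```

```text
(no output)
```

View pics/w1c.png

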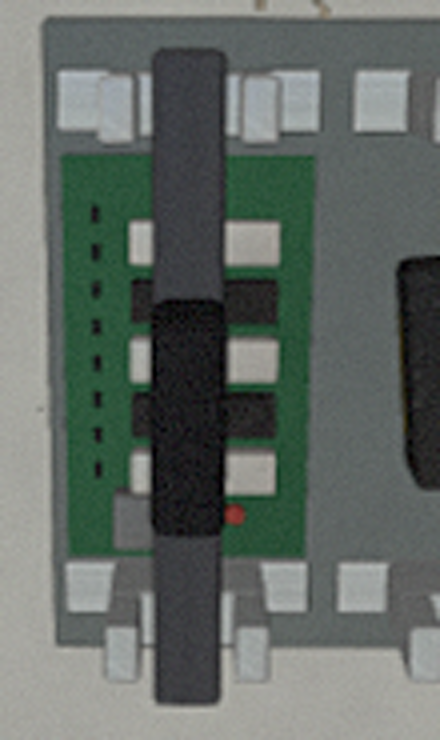

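View pics/w1d.png

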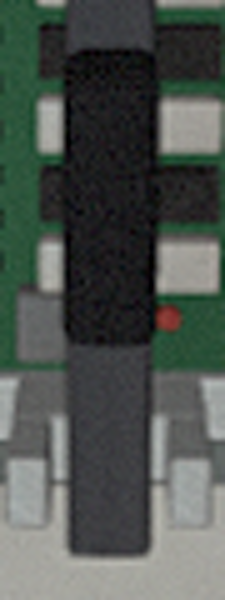

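```bash
cat > g.py <<'E'
from h import *
import pickle
exec(open("f.py").read().split("print(\"plate\")")[0])
w=pickle.load(open("w1.pkl","rb"))
b=o([(153,50),(225,50),(156,703),(220,703)],270,125,4)
# image right = +x world; up=+y
print("bar top, wrist only, z .05");fit(.016,.15,.034,.05,[(w,[7,6,4,5],b)],[.628,.044,-.11,0])
bt=o([(103,340),(624,426)],255,160,7)
print("wrist+top");fit(.016,.15,.034,.05,[(w,[7,6,4,5],b),(t,[6,5],bt)],[.628,.044,-.11,0],True)
sb=o([(585,100),(618,115)],170,195,5)
print("wrist+top+side");fit(.016,.15,.034,.05,[(w,[7,6,4,5],b),(t,[6,5],bt),(s,[5,4],sb)],[.628,.044,-.11,0],True)
gw=o([(153,300),(224,300),(155,535),(222,535)],270,125,4)
print("wrist z free bar");fit(.016,.15,.034,.05,[(w,[7,6,4,5],b)],[.628,.044,-.11,0],True)
print("plate wrist");fit(.14,.16,0,.008,[(w,[7,4],o([(45,18),(55,645)],270,125,4))],[.66,.04,-.11,0])
# grip: upper edge of block seen: top edge z .08? lower end edge z=.08 top
print(onz(w,gw[:2],.08),onz(w,gw[:2],.05),onz(w,gw[2:],.08))
E
python3 g.py
```

```text
bar top, wrist only, z .05
[ 0.6263  0.0429 -0.1163  0.    ] rms px 0.6
wrist+top
[ 0.6262  0.0425 -0.1168 -0.0027] rms px 0.42
wrist+top+side
[ 0.6267  0.0427 -0.1104 -0.0034] rms px 1.1
wrist z free bar
[ 0.6262  0.0424 -0.1164 -0.0029] rms px 0.31
plate wrist
[ 0.6618  0.0401 -0.1244  0.    ] rms px 0.52
[[0.6223297  0.07051117 0.08      ]
 [0.63634084 0.0688886  0.08      ]] [[0.62106832 0.06543392 0.05      ]
 [0.63649405 0.06364753 0.05      ]] [[0.61678678 0.02159805 0.08      ]
 [0.63059981 0.01999925 0.08      ]]
```

The bar is at (0.626, 0.043) with yaw -0.115, and the top height agrees to about 3 mm. The tool yaw already matches. I'll part-close the jaws and descend to above the grip.

>>> send_rows --pt "-3 0 10" --pt "-3 0 20" --pt "0 0 25" --pt "0 0 25" --pt "0 0 20" --pt "0 0 15" --pt "0 0 0" --pt "0 0 0" --roll '[0,0,0,0,0,0,0,0]' --jaw 0.4 --squeeze 30

```text
clock: 4.5
ee_pos: [0.6271, 0.0431, 0.1214]
orientation: [3.14, 0.0, 1.458]
wrist_force: [0.0, -0.3, 0.5]
opening: 0.0551
```

Run:
```python
from h import *
w=cam("wrist");cv2.imwrite("pics/w2.png",w["pixels"])
s=robot.observe();print(s["ee_pos"],s["orientation"],s["clock"],s["opening"])
B=boxpts([.6263,.0427],-.115,.016,.046,.05,.08);print(proj(w,B).round(0))
```

```text
[0.62717766 0.04311471 0.12166005] [ 3.13975715e+00 -2.44739942e-05  1.45766267e+00] 4.55 0.05524659085021111
[[303. 295.]
 [329. 295.]
 [330. 221.]
 [302. 221.]
 [301. 318.]
 [331. 318.]
 [332. 235.]
 [300. 235.]]
```

View pics/w2.png

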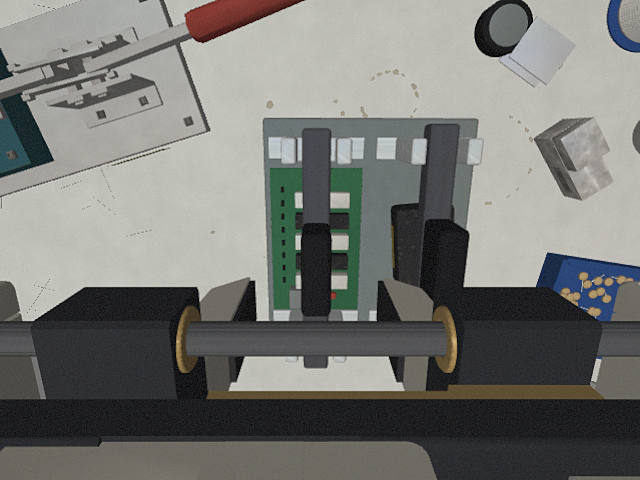

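The grip spans columns 302–330, centred between the fingers as predicted. I'll descend and close.

>>> send_rows --pt "0 -1 10" --pt "0 0 15" --pt "0 0 15" --pt "0 0 12" --pt "0 0 8" --pt "0 0 0" --pt "0 0 0" --roll '[0,0,0,0,0,0,0]'

```text
clock: 5.42
ee_pos: [0.626, 0.0432, 0.0611]
orientation: [3.141, 0.0, 1.458]
wrist_force: [0.4, 0.2, -0.0]
opening: 0.0549
```

>>> send_rows --pt "0 0 0" --pt "0 0 0" --pt "0 0 0" --pt "0 0 0" --pt "0 0 0" --pt "0 0 0" --pt "0 0 0" --pt "0 0 0" --roll '[0,0,0,0,0,0,0,0]' --jaw 1 --squeeze 35

```text
clock: 6.42
ee_pos: [0.6258, 0.0432, 0.0608]
orientation: [3.141, 0.0, 1.458]
wrist_force: [1.2, -0.5, 0.9]
opening: 0.0159
```

Opening is 15.9 mm, which matches the 16 mm grip. I'll lift slowly.

>>> send_rows --pt "0 0 -3" --pt "0 0 -5" --pt "0 0 -8" --pt "0 0 -10" --pt "0 0 -12" --pt "0 0 -12" --pt "0 0 -15" --pt "0 0 -15" --pt "0 0 -15" --pt "0 0 -10" --pt "0 0 -5" --pt "0 0 0" --roll '[0,0,0,0,0,0,0,0,0,0,0,0]'

```text
clock: 7.92
ee_pos: [0.6256, 0.0432, 0.1708]
orientation: [3.141, 0.0, 1.458]
wrist_force: [-0.6, -0.7, -3.3]
opening: 0.0159
```

Run:
```python
from h import *
for n in ["side","wrist","top"]:
    w=cam(n);cv2.imwrite(f"pics/{n}3.png",w["pixels"])
s=robot.observe();print(s["ee_pos"],s["orientation"],s["clock"],s["opening"],s["wrist_force"],s["moment"])
```

```text
[0.62529597 0.04325511 0.17004449] [-3.14043464e+00  1.66314778e-04  1.45780272e+00] 8.075 0.01582096011816653 [-0.20865294  0.52228755 -2.52791546] [ 0.00271411 -0.08860573  0.00810559]
```

View pics/side3.png

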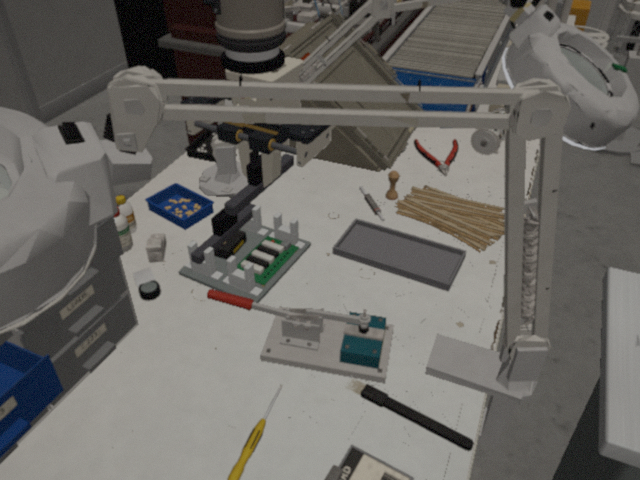

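View pics/wrist3.png

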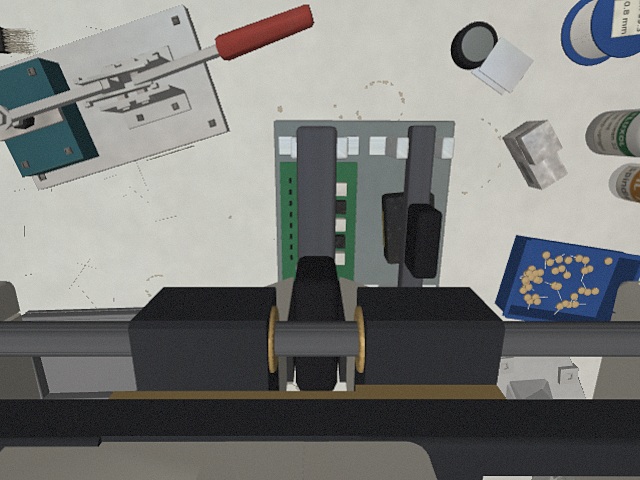

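The bar is out of the brackets, and the board and the other bar haven't moved. Its far end shows at about row 126, columns 298–336. I'll check that it's level and work out the move to the tray.

Run:
```python
from h import *
w=cam("wrist")
for d in (-.003,0,.003):
  print(proj(w,boxpts([.6258,.0427],-.115,.016,.15,.1435+d,.1595+d)[[2,3,6,7]]).round(1).tolist())
for a in (-.05,.05):
  B=boxpts([0,0],0,.016,.15,.034,.050)-[0,0,.06];B=B@Ro.from_euler('x',a).as_matrix().T
  B=B@Ro.from_euler('z',-.115).as_matrix().T+[.6258,.0427,.1695];print(a,proj(w,B[[6,7]]).round(1).tolist())
crop(w["pixels"],280,110,80,60,8,"pics/w3c.png")
s=robot.observe();p=s["ee_pos"];print(p,s["clock"])
psi=s["orientation"][2]
d=np.array([.4484,-.058])-p[:2];print("tool d now",d@[np.cos(psi),np.sin(psi)],d@[np.sin(psi),-np.cos(psi)])
```

```text
[[337.8, 126.7], [301.0, 126.7], [340.0, 126.1], [299.4, 126.1]]
[[338.2, 126.6], [300.7, 126.6], [340.5, 126.0], [299.0, 125.9]]
[[338.6, 126.5], [300.4, 126.5], [341.0, 125.9], [298.7, 125.8]]
-0.05 [[339.9, 127.7], [299.5, 127.7]]
0.05 [[341.1, 124.7], [298.6, 124.6]]
[0.62530727 0.04326599 0.17003855] 8.125
tool d now -0.12056713679817078 -0.1643610293179816
```

View pics/w3c.png

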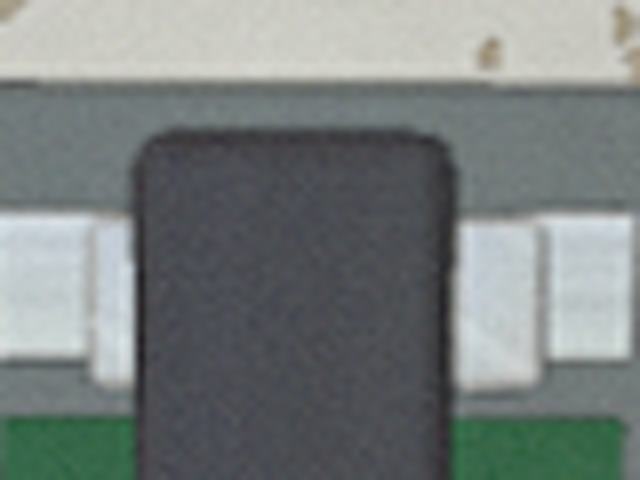

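>>> send_rows --pt "-10 -14 0" --pt "-20 -27 0" --pt "-20 -27 0" --pt "-20 -27 0" --pt "-20 -27 0" --pt "-20 -27 0" --pt "-10 -15 0" --pt "0 0 0" --roll '[0,0,0,0,0,0,0,0]'

```text
clock: 9.12
ee_pos: [0.4484, -0.0578, 0.1708]
orientation: [-3.141, 0.0, 1.456]
wrist_force: [-0.0, 0.0, -2.3]
opening: 0.0161
```

>>> send_rows --pt "0 0 0" --pt "0 0 0" --pt "0 0 0" --pt "0 0 0" --pt "0 0 0" --pt "0 0 0" --pt "0 0 0" --pt "0 0 0" --pt "0 0 0" --pt "0 0 0" --pt "0 0 0" --pt "0 0 0" --roll '[0.088,0.16,0.16,0.16,0.16,0.16,0.16,0.16,0.16,0.12,0.05,0]'

```text
clock: 10.62
ee_pos: [0.4499, -0.0572, 0.1707]
orientation: [-3.142, -0.0, -0.079]
wrist_force: [0.3, 0.1, -1.1]
opening: 0.0157
```

Run:
```python
from h import *
for n in ["side","wrist","top"]:
    w=cam(n);cv2.imwrite(f"pics/{n}4.png",w["pixels"])
    print(n,proj(w,boxpts([.4484,-.058],-1.651,.08,.18,.004,.014)[4:]).round(0).tolist())
s=robot.observe();print(s["ee_pos"],s["orientation"],s["clock"],s["opening"],s["wrist_force"],s["moment"])
```

```text
side [[449.0, 282.0], [464.0, 250.0], [357.0, 219.0], [336.0, 246.0]]
wrist [[270.0, 326.0], [361.0, 326.0], [369.0, 110.0], [262.0, 110.0]]
top [[327.0, 353.0], [367.0, 358.0], [377.0, 269.0], [338.0, 264.0]]
[ 0.44946035 -0.05732807  0.17065744] [ 3.14152662e+00 -1.78243497e-04 -7.90075349e-02] 10.775 0.01609916094942839 [-0.50359825  0.36777517 -2.01705278] [ 0.05138812  0.00146417 -0.01534006]
```

View pics/wrist4.png

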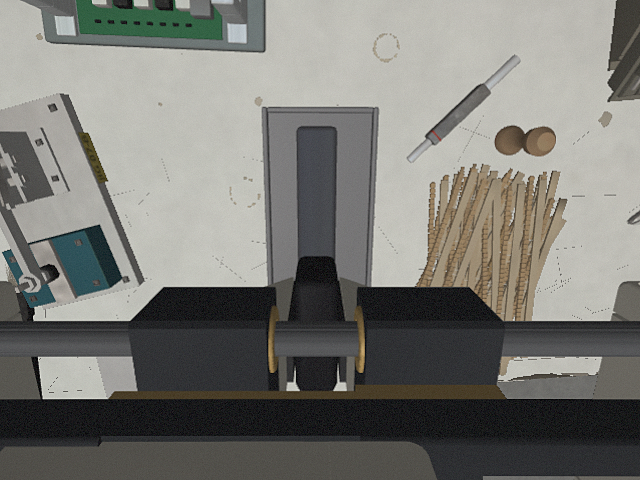

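View pics/side4.png

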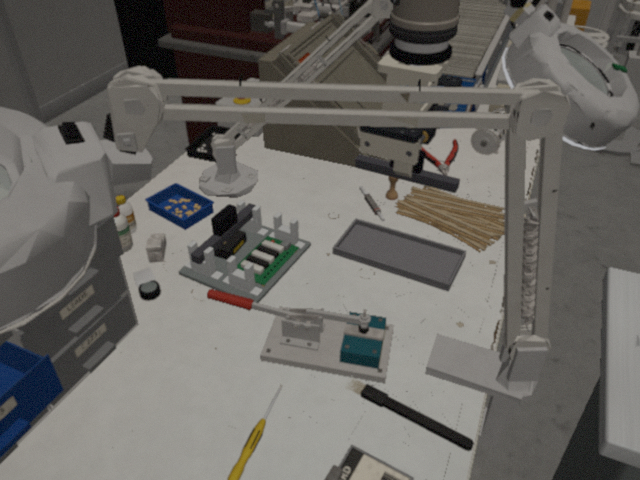

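In the wrist view the tray's inner sides are at about columns 268–374, and the bar is centred at about 317. That puts the bar about 4 mm off-centre, so I'll shift it slightly and descend.

>>> send_rows --pt "0 2 10" --pt "0 2 20" --pt "0 0 25" --pt "0 0 25" --pt "0 0 20" --pt "0 0 12" --pt "0 0 8" --pt "0 0 5" --pt "0 0 0" --pt "0 0 0" --roll '[0,0,0,0,0,0,0,0,0,0]'

```text
clock: 12.02
ee_pos: [0.4491, -0.0616, 0.0461]
orientation: [3.141, -0.001, -0.08]
wrist_force: [0.3, -0.8, -2.6]
opening: 0.0157
```

Run:
```python
from h import *
for n in ["side","wrist"]:
    w=cam(n);cv2.imwrite(f"pics/{n}5.png",w["pixels"])
    if n=="side": crop(w["pixels"],325,150,150,150,5,"pics/s5c.png")
s=robot.observe();print(s["ee_pos"],s["orientation"],s["clock"],s["opening"],s["wrist_force"],s["moment"])
```

```text
[ 0.4490991  -0.06155319  0.04613341] [ 3.14129757e+00 -9.94315286e-04 -8.01360572e-02] 12.125 0.015635337981561543 [-1.00030239 -0.4291287  -2.50194237] [ 0.0420252   0.04167602 -0.0198095 ]
```

View pics/wrist5.png

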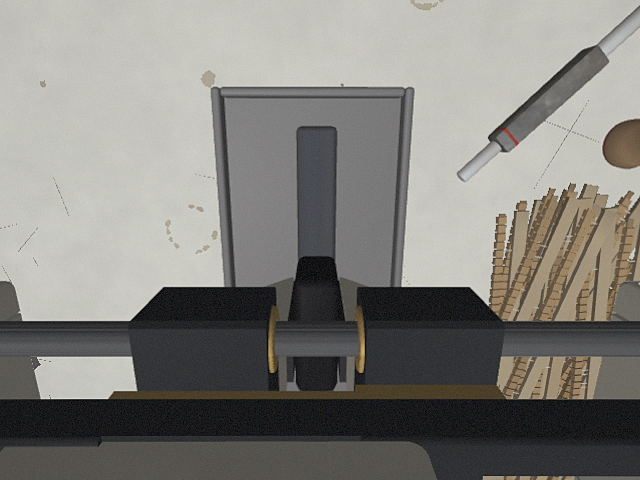

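View pics/s5c.png

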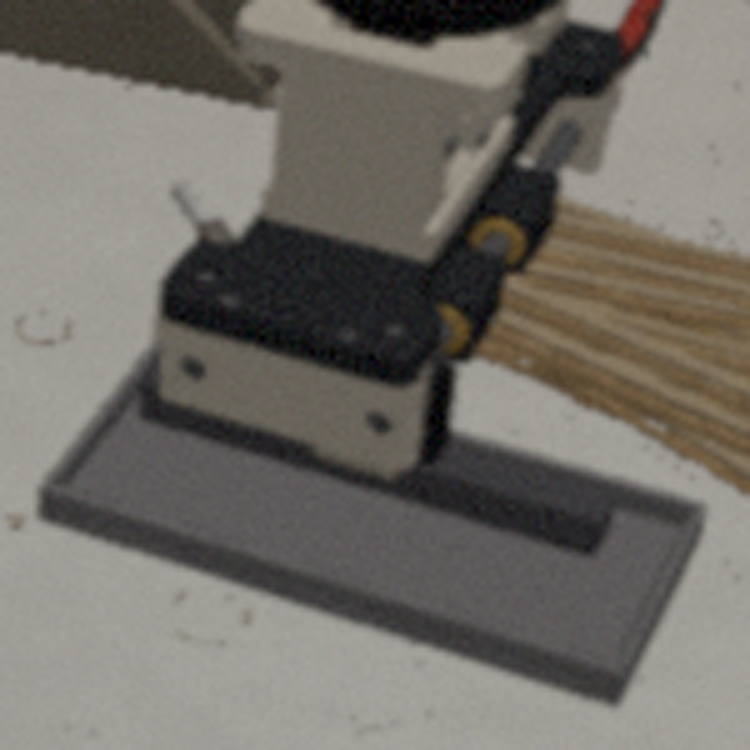

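The bar is centred (316, between tray sides at 224 and 405) and level inside the tray. I'll lower it the last bit slowly.

>>> send_rows --pt "0 0 4" --pt "0 0 3" --pt "0 0 2" --pt "0 0 1" --pt "0 0 1" --pt "0 0 0" --pt "0 0 0" --roll '[0,0,0,0,0,0,0]'

```text
clock: 13.0
ee_pos: [0.4488, -0.0615, 0.0348]
orientation: [3.142, -0.0, -0.08]
wrist_force: [-0.6, -0.0, -3.1]
opening: 0.0156
```

>>> send_rows --pt "0 0 1" --pt "0 0 1" --pt "0 0 0" --pt "0 0 0" --roll '[0,0,0,0]'

```text
clock: 13.5
ee_pos: [0.4488, -0.0615, 0.0327]
orientation: [3.142, -0.0, -0.08]
wrist_force: [-0.3, 0.6, -2.4]
opening: 0.0159
```

>>> send_rows --pt "0 0 1" --pt "0 0 0" --pt "0 0 0" --roll '[0,0,0]'

```text
clock: 13.88
ee_pos: [0.4488, -0.0615, 0.0317]
orientation: [3.142, -0.0, -0.08]
wrist_force: [-0.3, 0.2, -1.8]
opening: 0.0158
```

>>> send_rows --pt "0 0 1" --pt "0 0 0" --pt "0 0 0" --roll '[0,0,0]'

```text
clock: 14.25
ee_pos: [0.4489, -0.0615, 0.0308]
orientation: [3.141, -0.0, -0.08]
wrist_force: [-0.3, 0.8, -0.4]
opening: 0.0162
```

>>> send_rows --pt "0 0 0.5" --pt "0 0 0" --pt "0 0 0" --roll '[0,0,0]'

```text
clock: 14.62
ee_pos: [0.4489, -0.0615, 0.0308]
orientation: [3.141, -0.001, -0.08]
wrist_force: [-1.7, 0.1, 6.4]
opening: 0.0152
```

Force turned upward (+6 N), so the bar is on the floor. I'll open part way, to stay inside the walls, and then rise.

>>> send_rows --pt "0 0 0" --pt "0 0 0" --pt "0 0 0" --pt "0 0 0" --pt "0 0 0" --roll '[0,0,0,0,0]' --jaw 0.65

```text
clock: 15.25
ee_pos: [0.4488, -0.0615, 0.0302]
orientation: [3.142, 0.0, -0.08]
wrist_force: [-0.3, 0.3, -0.2]
opening: 0.0321
```

>>> send_rows --pt "0 0 -3" --pt "0 0 -8" --pt "0 0 -15" --pt "0 0 -25" --pt "0 0 -30" --pt "0 0 -30" --pt "0 0 -30" --pt "0 0 -20" --pt "0 0 0" --pt "0 0 0" --roll '[0,0,0,0,0,0,0,0,0,0]'

```text
clock: 16.5
ee_pos: [0.4483, -0.0613, 0.1907]
orientation: [-3.141, 0.001, -0.08]
wrist_force: [-0.2, -0.3, 0.3]
opening: 0.0324
```

Run:
```python
from h import *
for n in ["side","wrist","top"]:
    w=cam(n);cv2.imwrite(f"pics/{n}6.png",w["pixels"])
    if n=="side": crop(w["pixels"],180,180,300,120,2.6,"pics/s6c.png")
    B=boxpts([.449,-.0615],-1.651,.016,.15,.004,.02);print(n,proj(w,B)[4:].round(0).tolist())
s=robot.observe();print(s["ee_pos"],s["clock"],s["opening"],s["wrist_force"])
```

```text
side [[446.0, 261.0], [449.0, 255.0], [358.0, 228.0], [354.0, 233.0]]
wrist [[306.0, 301.0], [324.0, 301.0], [325.0, 128.0], [305.0, 128.0]]
top [[346.0, 348.0], [354.0, 349.0], [362.0, 273.0], [354.0, 272.0]]
[ 0.44827314 -0.06133851  0.19030575] 16.65 0.032189756308509745 [-0.4733609   0.0337174  -0.21431867]
```

View pics/wrist6.png

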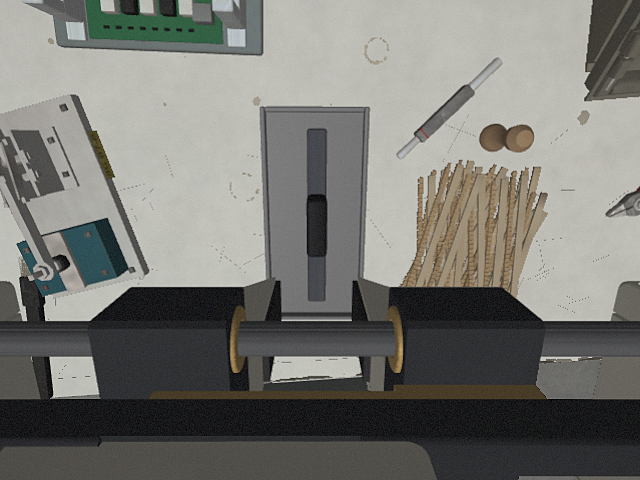

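View pics/s6c.png

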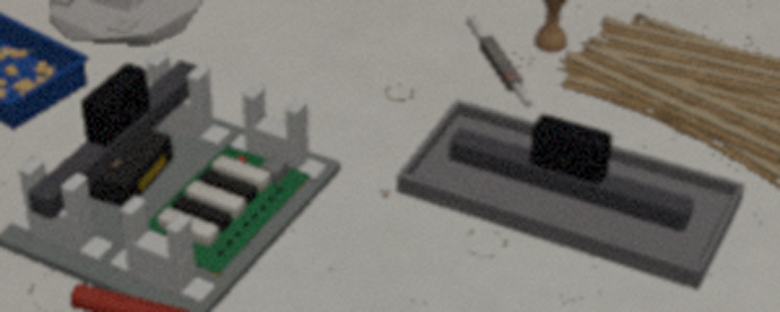

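The wrist view shows the bar at rows 128–300, columns 307–327, inside the tray (rows 107–317, columns 262–368). It lies flat with the grip up. The board and the other bar are in place, and the gripper is clear.

```bash
python3 -c "
from rig import robot
print(robot.hand_in())"
```

```text
the job is handed in; nothing more can be done
None
```

I took the bar over the circuit board by its grip, lifted it straight up and level, turned it about 88° and lowered it slowly onto the tray floor. I then released it, rose clear and handed in at about 16.7 s. No verdict is reported.

**Last checks:**
- **Bar in tray:** it lies flat, grip up and lengthwise. In the wrist view it fills rows 128–300, and the tray's outer edges are at rows 107–317. It sits within 1–2 px of where I predicted it would be.
- **Contact with the floor:** the wrist force changed from about -2.5 N to +6 N at a TCP height of 31 mm, which matches the height expected from the grasp.
- **Board and other bar:** both look unmoved in the side picture. I judged this by eye and did not measure it.
- **Gripper:** it was about 140 mm above the grip with almost no force on it.

**Disagreements:**
- **Bar height:** before the lift, the cameras put the top of the bar about 3 mm lower than stated (4.5 mm from the top and side views of the grip). I used the stated height and let the force decide when to stop.
- **Tray position:** the wrist view put the tray about 4 mm to the right of my fit, so I shifted the bar by that much before lowering it.

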